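# Close and lock the ring clamp

## Task

Close and lock the goldsmith's ring clamp: push its square steel peg along the long leg of the L-shaped slot until the jaw has closed on the ring, then round the corner and sideways to the very end of the short leg. Only push the peg with the fingers: do not pinch it, do not push on the crossbar, and leave everything else on the bench where it is. Finish clear of the clamp.

Things in the scene. Friction and masses are not known exactly. Their poses are not given: they have to be found in the camera images.
- clamp: The ring clamp, bolted down: dark steel base, aluminium cover plate (x -125 to 120, y -60 to 100 mm, top 30 mm above the bench). Origin under it at bench height; x runs along the slot's long leg from jaw-open end to corner (away from the robot, yaw within 0.5 rad), y along the short leg to its end. At the far end a 22 mm brass ring on a seat (82, 0) and a fixed jaw (x 93 to 115), 58 mm high.
- jaw (a joint): Travel of the sliding jaw and peg along clamp x, in m: 0 fully open, peg at the near end of the long leg; 0.092 at the stop, jaw on the ring. Starts at 0 to 0.035. About 2.5 N of friction, no spring: it stays where left. The peg can go sideways only when this is above 0.088. Peg's centre is at clamp x = -0.095 + jaw.
- peg (a joint): Travel of the peg along clamp y, in m (the peg's centre is at clamp y = peg): 0 on the centre line of the long leg (play 2 mm either way), 0.057 at the very end of the short leg. About 2 N of friction, no spring.
- peg_top (a point): Centre of the top of the peg, 76 mm above the bench. Its head is a plain steel block 24 x 24 mm, square to the clamp, underside 34 mm and top 76 mm above the bench; below it a 12 mm round pin runs in the slot, which is 16 mm wide. It cannot turn, tilt or rise.
- slot_corner (a point): Where the peg's centre stands at the corner with the jaw closed, on the top of the cover plate (clamp -3, 0, 30 mm).
- slot_end (a point): Where the peg's centre stands at the end of the short leg, on the top of the cover plate (clamp -5, 57, 30 mm).
- crossbar (a point): Top of the sliding jaw's dark steel crossbar; moves along clamp x with the peg, 70 mm ahead of it: 12 mm thick in x, 182 mm long in y (clamp y -71 to 111), top 50 mm above the bench, with brackets down both sides of the base. This point lies on its top, on the line of the long leg. Not to be pushed.
- loose_ring: Loose brass ring, 22 mm across, 6 mm high, lying on the cover plate on the short-leg side (clamp about -75, 78 mm). Bystander.
- gem_tray: Loose black gem tray, 160 x 70 x 18 mm, on the bench beside the clamp's +y side, long side along it. Origin under its centre. Bystander.
- bur_block: Loose wooden bur block, 90 x 50 mm, 56 mm high with its burs, on the bench at the clamp's -y side. Origin under its centre. Bystander.
- loupe: Black loupe, 38 mm across, 28 mm high, standing on the bench at the clamp's -y side near the end where the jaw is open. Bystander.
- third_hand: Dark iron third-hand stand, 68 mm across, 81 mm high with its thin steel arm reaching 75 mm out, on the bench some 210 mm to the clamp's -y side. Bystander.
- file_pot: Black pot of small files, 64 mm across, 160 mm high, at the right of the bench near the robot. Bystander.
- mandrel: Dark steel ring mandrel, a tapered post 205 mm high on a 76 mm foot, at the far right of the bench. Bystander.

How it is judged:
By the outcome, as a careful person would: the job done as asked, in the order asked, and still so for the second after the job is handed in, with the robot touching nothing.
It also fails if it takes over 40 s, if anything falls off the work surface, if the arm or the gripper's body presses on something with over 40 N, if the wrist force passes 120 N, or if a joint passes its speed limit or range.

## Robot

A 6-joint arm with a two-finger parallel gripper is mounted at the origin on the work surface. World frame = base frame: x ahead of the robot, y to its left, z up, the work surface at z = 0. Lengths are in m, angles in rad, forces in N, time in s.
With the tool pointing down it reaches from about 0.35 to 0.85 m from the base axis. Payload 8.1 kg.
Tool frame: the origin (TCP) lies between the finger pads; the fingertips stand 11 mm ahead of it and the grasp point (between the pads) lies 8 mm behind it; y points along the fingers, x is the direction in which the jaws open and shut, and the axes are right-handed (so a half turn about y gives the same grasp; the last joint's range is limited). The gripper opens to 93 mm and grips with 3 to 60 N. Pads are 15 mm wide; open, the fingers measure 128 mm over their backs; the gripper's body (75 mm by 188 mm) begins 65 mm behind the grasp point.
Start: joints at [1.214, 0.13, 1.488, -0, 1.523, -0.085], TCP at [0.161, 0.578, 0.23] pointing down, gripper open.
Joint ranges: [-2.96, 2.96], [-0.89, 2.26], [0.02, 2.5], [-1.34, 4.48], [0, 2.73], [-2.66, 2.66]. Speed limits (rad/s): [2.39, 2.39, 2.79, 3.14, 3.14, 3.14].

## Interface

Orientations are given as a rotation vector (axis times angle).
In Python, from plant import readout, optics, robot gives the robot as it stands.
- The arm moves only by the shell command python3 -m creep 'ROWS' [FORCE]. ROWS is JSON, a list that holds one entry, the list of rows, each a list of 7 numbers: the closure, from 0 (fully open) to 1 (shut), then the shift along the tool's x, y, z in cm, then the turn, a rotation vector about the tool's x, y, z in degrees. In form: [[[grip, x, y, z, wx, wy, wz], ...]]. A call has exactly 8 rows; each row shifts and turns the pose as measured when the row begins, along the tool's axes as they then stand; what a row does not reach is not made up. A row lasts 1/10 s, in which the tool goes at most 50 mm and 8.59 degrees, less where a joint would pass 70% of its speed; a pose out of reach is approached as far as the arm can. A call is refused whole if a number of a shift passes 5 or a number of a turn 8.59, either way. A call with a gripper value outside its range is refused whole. The fingers move at their own pace and stop on an object; FORCE is the grip in N (left out, the last holds). Time passes only in rows, so rows that do not move let the fingers close, or fill a call up. It gives the time, the measured TCP pose, the force and the opening at its end, in the units of the state.
- readout.read_state(): the state, without advancing time (a new reading comes with each control period).
- optics.read_camera(name): name is "side" or "top"; returns a dict with "frame" (384x512x3 uint8, red, green, blue), "depth" (384x512 float32, m along the optical axis (not along the pixel's ray), 0 where there is no reading), "intrinsics" (3x3 intrinsics, pixels), "R" (3x3) and "t" (3): a world point X has camera coordinates R X + t. Camera axes: x right, y down, z forward; pixel columns grow to the right and rows downward; lengths in m; the calibration is good to about 2 mm. A picture is of the moment at which its call begins.
- robot.close_job(): hands the job in, once; it reports no verdict.
The state is a dict: "t": time; "q": joint angles; "dq": joint speeds; "joint_torque": joint torques, N m; "tool_pos": TCP position; "orientation": TCP orientation; "force": force on the tool from outside, world axes, zero at the start; "wrist_torque": the same for the moment, N m; "opening": finger opening in m.
Only numpy, scipy, OpenCV 4.12 (cv2) and the standard library are available. Lean on these libraries where they do the work, as an engineer would, in place of code of your own. Each camera call takes 0.05 s, during which the arm holds its last target. There are 200 camera calls.

## Working session

There is one attempt and no reset: what is moved stays moved. The work goes in short steps, Python scripts to look and compute and a shell command to move; the robot and the scene stay as the last step left them, time stands still between calls to the robot, and variables do not carry over. Pictures are saved under pics/ and viewed, about 8 in all and at most 12, crops included, and the job is handed in when it is done.

```bash
mkdir -p pics; ls; cat > h.py <<'E'
import numpy as np,cv2
from plant import readout,optics,robot
def snap(n,f):
    d=optics.read_camera(n); np.savez(''+f+'.npz',**d); cv2.imwrite('pics/'+f+'.png',cv2.resize(d['frame'][:,:,::-1],(768,576),interpolation=cv2.INTER_CUBIC)); return d
def load(f): return dict(np.load(''+f+'.npz'))
def pt(d,u,v,z=None):
    """pixel to world; z None -> depth, else plane height"""
    K,R,t=d['intrinsics'],d['R'],d['t']; r=np.linalg.inv(K)@[u,v,1]
    c=-R.T@t; w=R.T@r
    s=d['depth'][int(round(v)),int(round(u))] if z is None else (z-c[2])/w[2]
    return c+s*w
E
python3 - <<'E'
from h import *
for n in('top','side'):
    d=snap(n,n+'1'); print(n,-d['R'].T@d['t'],d['R'][2])
s=readout.read_state(); print({k:np.round(v,3) for k,v in s.items()})
E
```

```text
pics
top [ 0.21197863 -0.0992286   1.43597565] [ 0.24244391 -0.00662404 -0.97014281]
side [ 0.05944397 -0.67819437  0.71544034] [ 0.47977222  0.58109208 -0.65738163]
{'t': np.float64(0.1), 'q': array([ 1.214,  0.131,  1.489,  0.   ,  1.523, -0.085]), 'dq': array([ 0.001, -0.003, -0.003, -0.001, -0.002, -0.001]), 'joint_torque': array([ 2.0000e-03, -5.6134e+01, -4.9310e+01,  7.7000e-02,  2.9000e-02,
       -0.0000e+00]), 'tool_pos': array([0.161, 0.578, 0.229]), 'orientation': array([-1.326, -1.006,  1.008]), 'force': array([0.097, 0.946, 0.471]), 'wrist_torque': array([ 0.006, -0.019,  0.01 ]), 'opening': np.float64(0.093)}
```

View pics/top1.png

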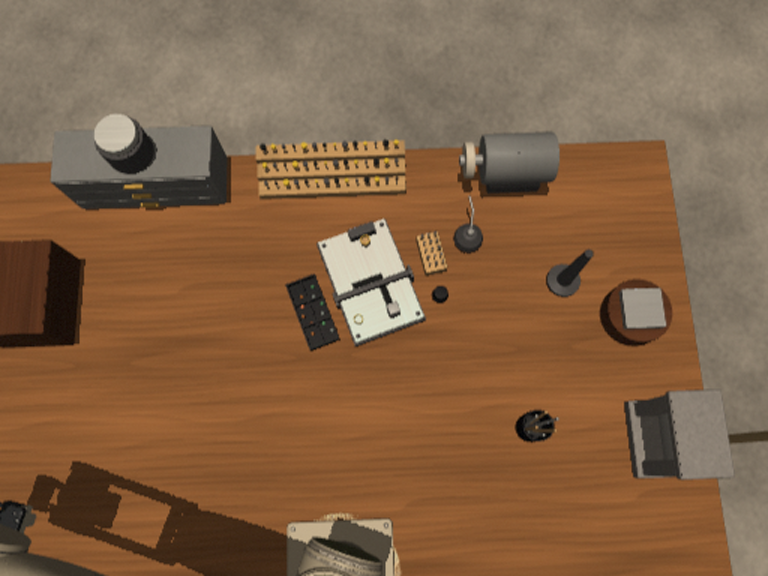

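View pics/side1.png

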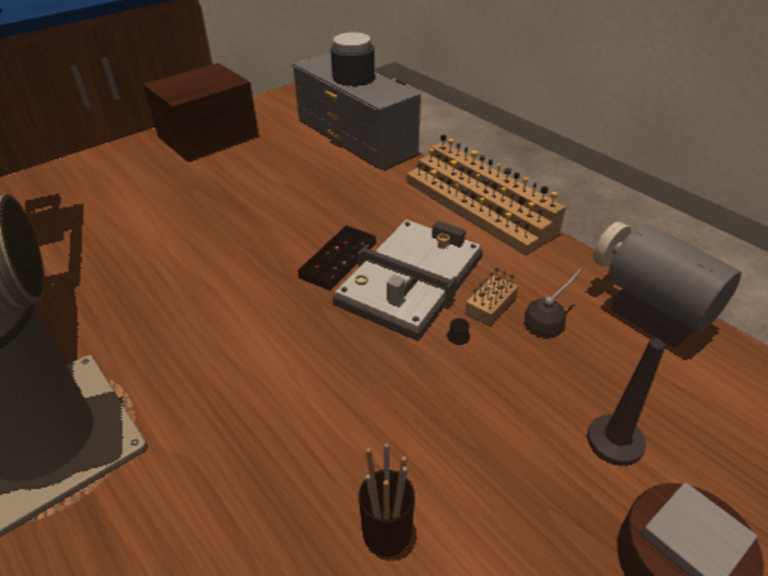

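Top: clamp with plate corners near (318,243), (381,221), (424,318), (358,343). The peg is near (393,308), the crossbar runs (337,302)-(412,272), and the loose ring is at (359,319). Side: the peg is at (398,287). I'll enlarge both.

```bash
python3 - <<'E'
from h import *
a=load('top1')['frame'][140:236,200:300,::-1]; b=load('side1')['frame'][140:236,215:325,::-1]
A=cv2.resize(a,None,fx=6,fy=6,interpolation=cv2.INTER_CUBIC);cv2.imwrite('pics/c1.png',A)
cv2.imwrite('pics/c2.png',cv2.resize(b,None,fx=6,fy=6,interpolation=cv2.INTER_CUBIC))
E
```

```text
(no output)
```

View pics/c1.png

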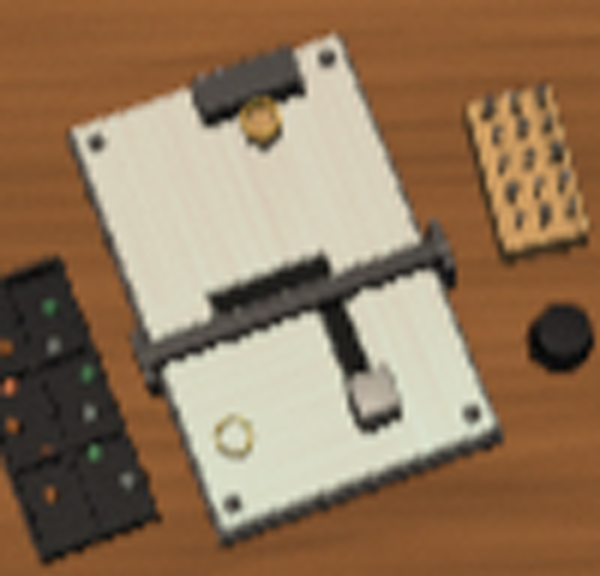

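View pics/c2.png

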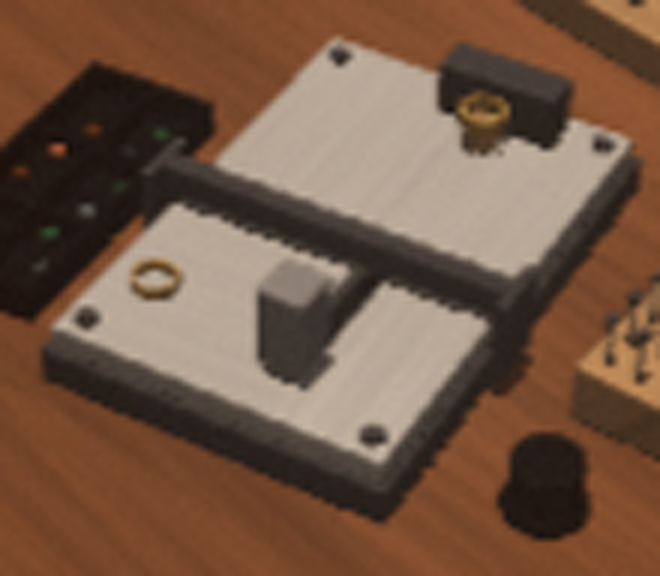

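Top crop: plate corners at (73,130), (338,37), (497,432), (222,530), and the peg top at about (375,390). Side crop: corners at (338,40), (632,148), (383,465), (52,325), peg top at (298,284). Next I'll fit the clamp pose.

```bash
python3 - <<'E'
from h import *
from scipy.optimize import least_squares
from scipy.spatial.transform import Rotation as Ro
T,S=load('top1'),load('side1')
L=np.array([[.12,.1],[.12,-.06],[-.125,-.06],[-.125,.1]])
ct=np.array([(73,130),(338,37),(497,432),(222,530)]);cs=np.array([(338,40),(632,148),(383,465),(52,325)])
def w(d,u,o,z): return pt(d,o[0]+(u[0]+.5)/6-.5,o[1]+(u[1]+.5)/6-.5,z)[:2]
Pt=np.array([w(T,c,(200,140),.03) for c in ct]);Ps=np.array([w(S,c,(215,140),.03) for c in cs])
def M(p): c,s=np.cos(p[2]),np.sin(p[2]); return np.array([[c,-s],[s,c]])
for n,P in(('t',Pt),('s',Ps),('both',(Pt+Ps)/2)):
    r=least_squares(lambda p:(L@M(p).T+p[:2]-P).ravel(),[.5,0,0]); p=r.x
    print(n,p,'res mm',np.round(r.fun.reshape(-1,2)*1000,1).tolist())
    for d,u,o in((T,(375,390),(200,140)),(S,(298,284),(215,140))):
        q=w(d,u,o,.076);print('  peg',q,'clamp',M(p).T@(q-p[:2]))
    print('  ring',M(p).T@(w(T,(234,437),(200,140),.036)-p[:2]))
    print('  crossbar mid',M(p).T@(w(T,(292,304),(200,140),.05)-p[:2]))
s=readout.read_state();R=Ro.from_rotvec(s['orientation']).as_matrix();print(np.round(R,3),'cols tool axes')
E
```

```text
t [ 0.62815698 -0.09883728  0.32182527] res mm [[-0.5, -0.3], [-0.2, -0.5], [1.1, 0.6], [-0.5, 0.3]]
  peg [ 0.54239506 -0.12899658] clamp [-0.09089823 -0.00148453]
  peg [ 0.53931595 -0.13533295] clamp [-0.09582344 -0.00652167]
  ring [-0.07961255  0.07600953]
  crossbar mid [-0.02383754  0.02134489]
s [ 0.62508216 -0.10489084  0.31483119] res mm [[0.5, 0.2], [4.2, 0.5], [-3.0, -0.1], [-1.8, -0.6]]
  peg [ 0.54239506 -0.12899658] clamp [-0.08608741  0.00268364]
  peg [ 0.53931595 -0.13533295] clamp [-0.09097727 -0.00238782]
  ring [-0.07534401  0.08025474]
  crossbar mid [-0.01918803  0.02598153]
both [ 0.62662012 -0.10186394  0.31835548] res mm [[0.0, -0.1], [2.0, -0.0], [-0.9, 0.3], [-1.1, -0.2]]
  peg [ 0.54239506 -0.12899658] clamp [-0.08848553  0.00059361]
  peg [ 0.53931595 -0.13533295] clamp [-0.09339323 -0.00446059]
  ring [-0.07746881  0.07812636]
  crossbar mid [-0.02150446  0.02365557]
[[ 0.268 -0.001 -0.963]
 [ 0.963 -0.002  0.268]
 [-0.002 -1.     0.   ]] cols tool axes
```

```bash
cat >> h.py <<'E'
from scipy.spatial.transform import Rotation as Ro
C=np.array([.6268,-.1015]); Y=.318
def Mc(): c,s=np.cos(Y),np.sin(Y); return np.array([[c,-s],[s,c]])
def where(cx=None,cy=None,z=None):
    s=readout.read_state();R=Ro.from_rotvec(s['orientation']).as_matrix();p=s['tool_pos']
    q=Mc().T@(p[:2]-C); print('t',round(float(s['t']),2),'clamp xy z mm',np.round([*q*1e3,p[2]*1e3],1),'F clamp',np.round([*(Mc().T@s['force'][:2]),s['force'][2]],1),'open',round(float(s['opening']),3),'yaw tool x',round(np.degrees(np.arctan2(R[1,0],R[0,0])),2),'q',np.round(s['q'],2),'tilt',np.round(R[:,1],3))
    if cx is not None:
        g=np.array([*(C+Mc()@np.array([cx,cy])/1e3),z/1e3]); print('to go tool cm',np.round(R.T@(g-p)*100,2),'yaw left (wy deg)',round(-np.degrees(Y)+np.degrees(np.arctan2(R[1,0],R[0,0])),2))
E
python3 -m creep '[[[1,0,0,0,0,7,0],[1,0,0,0,0,7,0],[1,0,0,0,0,7,0],[1,0,0,0,0,7,0],[1,0,0,0,0,7,0],[1,0,0,0,0,7,0],[1,0,0,0,0,7,0],[1,0,0,0,0,7,0]]]' 20
python3 -c "
from h import *
where(-145,0,200)"
```

```text
t: 0.9
tool_pos: [0.1599, 0.5749, 0.2235]
orientation: [-1.569, -0.22, 0.228]
force: [-0.6, 0.6, -0.5]
opening: 0.0336
t 0.9 clamp xy z mm [-232.   788.5  223.5] F clamp [-0.4  0.7 -0.5] open 0.034 yaw tool x 16.33 q [1.21 0.13 1.49 0.   1.52 0.93] tilt [-0.004 -0.01  -1.   ]
to go tool cm [ 11.32   2.96 -78.49] yaw left (wy deg) -1.89
```

```bash
python3 -m creep '[[[1,0.7,0,-4.9,0,-1.9,0],[1,0.7,0,-4.9,0,0,0],[1,0.7,0,-4.9,0,0,0],[1,0.7,0,-4.9,0,0,0],[1,0.7,0,-4.9,0,0,0],[1,0.7,0,-4.9,0,0,0],[1,0.7,0,-4.9,0,0,0],[1,0.7,0,-4.9,0,0,0]]]'
python3 -c "
from h import *
where(-145,0,200)"
```

```text
t: 1.7
tool_pos: [0.3301, 0.2144, 0.2202]
orientation: [-1.573, -0.244, 0.263]
force: [1.9, 0.3, 0.4]
opening: 0.0007
t 1.7 clamp xy z mm [-183.1  392.8  220.2] F clamp [ 1.9 -0.3  0.4] open 0.001 yaw tool x 18.43 q [ 0.46 -0.44  2.02 -0.01  1.58  0.14] tilt [-0.009 -0.018 -1.   ]
to go tool cm [  3.69   2.54 -39.26] yaw left (wy deg) 0.21
```

```bash
python3 -m creep '[[[1,0.45,0.2,-4.9,0,0,0],[1,0.45,0.2,-4.9,0,0,0],[1,0.45,0.2,-4.9,0,0,0],[1,0.45,0.2,-4.9,0,0,0],[1,0.45,0.2,-4.9,0,0,0],[1,0.45,0.2,-4.9,0,0,0],[1,0.45,0.2,-4.9,0,0,0],[1,0.45,0.2,-4.5,0,0,0]]]'
python3 -c "
from h import *
where(-145,0,100)
s=readout.read_state();R=Ro.from_rotvec(s['orientation']).as_matrix();print(np.degrees(R.T@np.cross(R[:,1],[0,0,-1])))"
```

```text
t: 2.5
tool_pos: [0.4855, -0.1516, 0.2083]
orientation: [-1.572, -0.245, 0.259]
force: [1.8, 1.4, 0.8]
opening: 0.0005
t 2.5 clamp xy z mm [-149.8   -3.4  208.3] F clamp [2.2 0.8 0.8] open 0.0 yaw tool x 18.36 q [-0.39 -0.11  1.77 -0.02  1.48 -0.71] tilt [-0.007 -0.017 -1.   ]
to go tool cm [ 0.61 10.82  0.49] yaw left (wy deg) 0.14
[ 8.19682930e-01  4.67113284e-20 -6.71719955e-01]
```

Correct the tilt, descend to about 100 mm, settle, and look.

```bash
python3 -m creep '[[[1,0.3,2.5,0.3,0.8,0.1,-0.7],[1,0.2,2.5,0.2,0,0,0],[1,0,2.5,0,0,0,0],[1,0,2,0,0,0,0],[1,0,1,0,0,0,0],[1,0,0.3,0,0,0,0],[1,0,0,0,0,0,0],[1,0,0,0,0,0,0]]]'
python3 -c "
from h import *
where(-145,0,56)
d=snap('side','s2');e=snap('top','t2')
a=cv2.resize(d['frame'][130:236,215:325,::-1],None,fx=5,fy=5,interpolation=2);b=cv2.resize(e['frame'][140:246,205:255+50,::-1],(250,265),interpolation=2)
a=cv2.copyMakeBorder(a,0,0,0,250,0);a[:265,550:]=b
cv2.imwrite('pics/c3.png',a)"
```

```text
t: 3.3
tool_pos: [0.4889, -0.1529, 0.0952]
orientation: [-1.557, -0.242, 0.244]
force: [0.6, -0.4, 0.0]
opening: 0.0003
t 3.3 clamp xy z mm [-147.    -5.8   95.2] F clamp [ 0.4 -0.5  0. ] open 0.0 yaw tool x 17.74 q [-0.4   0.    1.87 -0.    1.27 -0.71] tilt [-0.001 -0.    -1.   ]
to go tool cm [0.2  3.92 0.58] yaw left (wy deg) -0.48
```

View pics/c3.png

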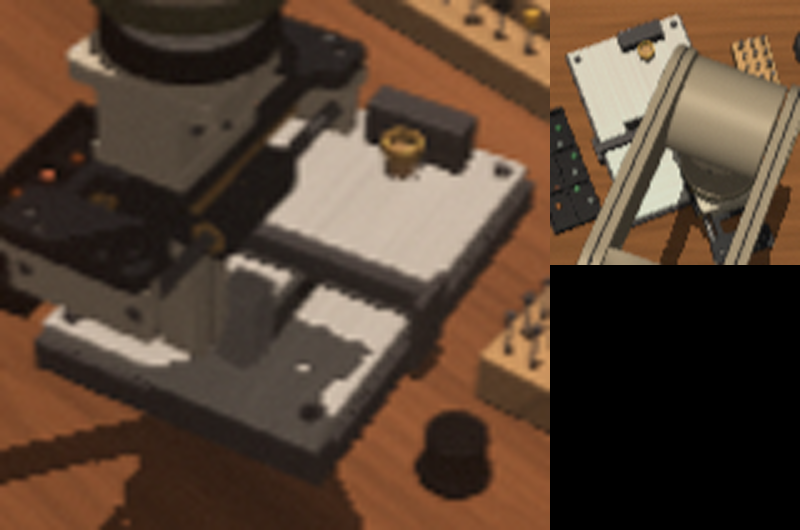

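The fingers (x≈190, y≈300) hang just behind the peg (x≈245, y≈310) on its near side, clear of it. Next: descend and push gently.

```bash
python3 -m creep '[[[1,0,1,0.5,0,-0.5,0],[1,0,1,0.1,0,0,0],[1,0,1,0,0,0,0],[1,0,0.8,0,0,0,0],[1,0.2,0.2,0,0,0,0],[1,0.5,0,0,0,0,0],[1,0.5,0,0,0,0,0],[1,0,0,0,0,0,0]]]'
python3 -c "
from h import *
where(-30,0,56)"
```

```text
t: 4.2
tool_pos: [0.5006, -0.1429, 0.0532]
orientation: [-1.558, -0.252, 0.249]
force: [0.0, 0.3, 0.5]
opening: 0.0001
t 4.2 clamp xy z mm [-1.329e+02  1.000e-01  5.320e+01] F clamp [0.1 0.2 0.5] open 0.0 yaw tool x 18.29 q [-0.38  0.08  1.88 -0.    1.18 -0.7 ] tilt [ 0.002 -0.001 -1.   ]
to go tool cm [10.29 -0.27 -0.03] yaw left (wy deg) 0.07
```

```bash
python3 -m creep '[[[1,0.6,-0.2,0,0,0,0],[1,0.6,0,0,0,0,0],[1,0.6,0,0,0,0,0],[1,0.8,0,0,0,0,0],[1,0.8,0,0,0,0,0],[1,0.8,0,0,0,0,0],[1,0.8,0,0,0,0,0],[1,0.8,0,0,0,0,0]]]'
python3 -c "
from h import *
where(-32,0,55)"
```

```text
t: 5.0
tool_pos: [0.5591, -0.1235, 0.056]
orientation: [-1.558, -0.249, 0.252]
force: [-4.5, 0.2, 2.9]
opening: 0.001
t 5.0 clamp xy z mm [-71.2   0.3  56. ] F clamp [-4.2  1.6  2.9] open 0.001 yaw tool x 18.28 q [-0.31  0.21  1.73 -0.    1.2  -0.62] tilt [-0.001 -0.002 -1.   ]
to go tool cm [ 3.92  0.09 -0.03] yaw left (wy deg) 0.06
```

```bash
python3 -m creep '[[[1,0.8,0,0,0,0,0],[1,0.8,0,0,0,0,0],[1,0.6,0,0,0,0,0],[1,0.5,0,0,0,0,0],[1,0.4,0,0,0,0,0],[1,0.3,0,0,0,0,0],[1,0.3,0,0,0,0,0],[1,0.3,0,0,0,0,0]]]'
python3 -c "
from h import *
where(-32,0,55)"
```

```text
t: 5.8
tool_pos: [0.6003, -0.1095, 0.0558]
orientation: [-1.557, -0.249, 0.253]
force: [-19.3, -5.2, 14.2]
opening: 0.0003
t 5.8 clamp xy z mm [-27.7   0.7  55.8] F clamp [-20.    1.1  14.2] open 0.0 yaw tool x 18.32 q [-0.26  0.3   1.62 -0.    1.22 -0.58] tilt [-0.003 -0.002 -1.   ]
to go tool cm [-0.43  0.09 -0.07] yaw left (wy deg) 0.1
```

```bash
python3 -m creep '[[[1,0.3,0,0,0,0,0],[1,0.3,0,0,0,0,0],[1,0.3,0,0,0,0,0],[1,0.3,0,0,0,0,0],[1,0.2,0,0,0,0,0],[1,0.2,0,0,0,0,0],[1,0,0,0,0,0,0],[1,0,0,0,0,0,0]]]'
python3 -c "
from h import *
where(-60,-45,56)
d=snap('side','s3')
cv2.imwrite('pics/c4.png',cv2.resize(d['frame'][130:236,215:325,::-1],None,fx=5,fy=5,interpolation=2))"
```

```text
t: 6.6
tool_pos: [0.5995, -0.1117, 0.0565]
orientation: [-1.559, -0.216, 0.279]
force: [-1.4, 0.1, 0.8]
opening: 0.0003
t 6.6 clamp xy z mm [-29.1  -1.2  56.5] F clamp [-1.3  0.5  0.8] open 0.0 yaw tool x 18.1 q [-0.26  0.33  1.58 -0.02  1.26 -0.57] tilt [-0.039 -0.009 -0.999]
to go tool cm [-3.08  0.16 -4.39] yaw left (wy deg) -0.12
```

View pics/c4.png

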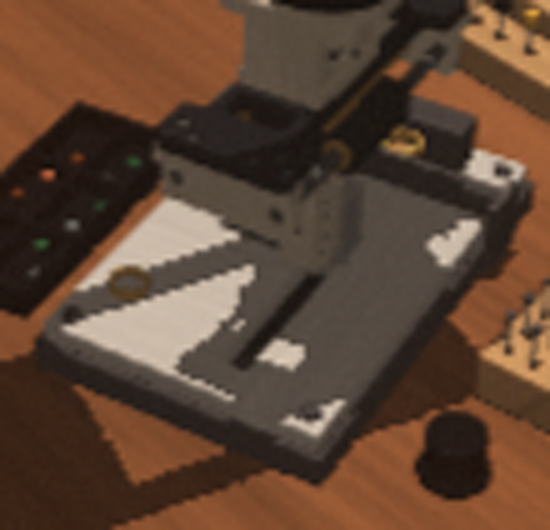

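The crossbar now stands against the ring, and the peg is at the corner behind the fingers. The force rose to 20 N without movement, so it is at the stop. I'll back off and go round to the peg's -y side.

```bash
python3 -m creep '[[[1,-1.5,0,0,0,0,-0.5],[1,-1.5,0,0,0,0,0],[1,0,0,-1.5,0,0,0],[1,0,0,-1.5,0,0,0],[1,0,0,-1.5,0,0,0],[1,0,0,-0.5,0,0,0],[1,0,0,0,0,0,0],[1,0,0,0,0,0,0]]]'
python3 -c "
from h import *
where(-5,-42,56)
s=readout.read_state();R=Ro.from_rotvec(s['orientation']).as_matrix();print(np.degrees(R.T@np.cross(R[:,1],[0,0,-1])))
d=snap('top','t4')
cv2.imwrite('pics/c5.png',cv2.resize(d['frame'][140:236,200:300,::-1],None,fx=6,fy=6,interpolation=2))"
```

```text
t: 7.45
tool_pos: [0.5923, -0.1736, 0.058]
orientation: [-1.56, -0.229, 0.266]
force: [0.0, -0.1, 0.2]
opening: 0.0007
t 7.45 clamp xy z mm [-55.4 -57.7  58. ] F clamp [-0.  -0.1  0.2] open 0.001 yaw tool x 18.07 q [-0.36  0.33  1.58 -0.02  1.25 -0.67] tilt [-0.023 -0.007 -1.   ]
to go tool cm [5.04 0.08 1.58] yaw left (wy deg) -0.15
[-1.05432996e-03  4.40474785e-19 -1.35636573e+00]
```

```bash
python3 -m creep '[[[1,1,0.2,0.2,0,0,-1.3],[1,1.3,0.1,0.2,0,0,0],[1,1.3,0,0.2,0,0,0],[1,0.9,0,0.2,0,0,0],[1,0.2,0,0,0,0,0],[1,0,0,0,0,0,0],[1,0,0,0,0,0,0],[1,0,0,0,0,0,0]]]'
python3 -c "
from h import *
where(-5,38,55)
s=readout.read_state();R=Ro.from_rotvec(s['orientation']).as_matrix();print(np.degrees(R.T@np.cross(R[:,1],[0,0,-1])))
d=snap('side','s5')
cv2.imwrite('pics/c6.png',cv2.resize(d['frame'][130:236,215:325,::-1],None,fx=5,fy=5,interpolation=2))"
```

```text
t: 8.3
tool_pos: [0.6385, -0.1463, 0.054]
orientation: [-1.555, -0.251, 0.25]
force: [0.0, 1.1, -0.5]
opening: 0.0003
t 8.3 clamp xy z mm [ -2.8 -46.2  54. ] F clamp [ 0.4  1.1 -0.5] open 0.0 yaw tool x 18.28 q [-0.3   0.41  1.48  0.    1.24 -0.62] tilt [ 0.     0.001 -1.   ]
to go tool cm [-0.21 -0.1   8.42] yaw left (wy deg) 0.06
[-4.80343649e-02 -1.96325448e-21  4.57633730e-02]
```

View pics/c6.png

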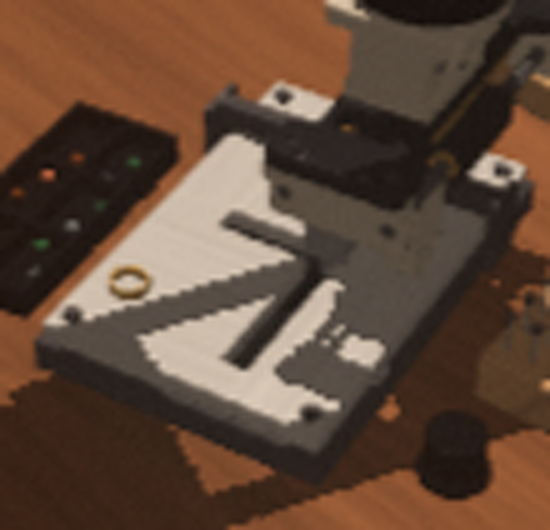

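The fingers (≈(400,250)) stand at the peg's -y side. The peg is at the corner (≈(330,235)), and the short leg runs free to (230,218). Now push sideways.

```bash
python3 -m creep '[[[1,0,0,0.6,0,0,0],[1,0,0,0.6,0,0,0],[1,0,0,0.6,0,0,0],[1,0,0,0.6,0,0,0],[1,0,0,0.6,0,0,0],[1,0,0,0.6,0,0,0],[1,0,0,0.6,0,0,0],[1,0,0,0.6,0,0,0]]]'
python3 -c "
from h import *
where(-5,38,55)"
```

```text
t: 9.15
tool_pos: [0.6217, -0.0992, 0.0542]
orientation: [-1.558, -0.25, 0.248]
force: [0.5, -2.2, -1.0]
opening: 0.0005
t 9.15 clamp xy z mm [-4.1  3.8 54.2] F clamp [-0.2 -2.2 -1. ] open 0.001 yaw tool x 18.16 q [-0.24  0.35  1.56 -0.    1.23 -0.56] tilt [ 0.001 -0.001 -1.   ]
to go tool cm [-0.09 -0.08  3.42] yaw left (wy deg) -0.06
```

```bash
python3 -m creep '[[[1,0,0,0.6,0,0,0],[1,0,0,0.6,0,0,0],[1,0,0,0.6,0,0,0],[1,0,0,0.5,0,0,0],[1,0,0,0.4,0,0,0],[1,0,0,0.3,0,0,0],[1,0,0,0.3,0,0,0],[1,0,0,0.3,0,0,0]]]'
python3 -c "
from h import *
where(-5,38,55)"
```

```text
t: 9.95
tool_pos: [0.6106, -0.0666, 0.0544]
orientation: [-1.567, -0.251, 0.247]
force: [7.1, -19.5, -9.6]
opening: 0.0006
t 9.95 clamp xy z mm [-4.5 38.2 54.4] F clamp [  0.7 -20.8  -9.6] open 0.001 yaw tool x 18.16 q [-0.19  0.31  1.62 -0.01  1.21 -0.5 ] tilt [ 0.004 -0.01  -1.   ]
to go tool cm [-0.05 -0.06 -0.02] yaw left (wy deg) -0.06
```

Stopped at 38 mm (37.5 expected at the end) with 20 N. I'll press once more, then retreat.

```bash
python3 -m creep '[[[1,0,0,0.3,0,0,0],[1,0,0,0.3,0,0,0],[1,0,0,0.3,0,0,0],[1,0,0,0.3,0,0,0],[1,0,0,-1,0,0,0],[1,0,0,-1.5,0,0,0],[1,0,0,-1.5,0,0,0],[1,0,0,0,0,0,0]]]'
python3 -c "
from h import *
where()"
python3 -m creep '[[[1,0,-2,0,0,0,0],[1,0,-3,0,0,0,0],[1,0,-4,0,0,0,0],[1,-2,-4,0,0,0,0],[1,-4,-3,0,0,0,0],[1,-4,-2,0,0,0,0],[1,-4,0,0,0,0,0],[1,-4,0,0,0,0,0]]]'
python3 -m creep '[[[1,0,0,4.5,0,0,0],[1,0,0,4.5,0,0,0],[1,0,0,4.5,0,0,0],[1,0,0,4.5,0,0,0],[1,0,0,4.5,0,0,0],[1,0,0,4.5,0,0,0],[1,0,0,4,0,0,0],[1,0,0,0,0,0,0]]]'
python3 -c "
from h import *
where()
d=snap('side','s6');e=snap('top','t6')
a=cv2.resize(d['frame'][130:236,205:325,::-1],None,fx=3.3,fy=4,interpolation=2);b=cv2.resize(e['frame'][140:246,195:315,::-1],(396,424),interpolation=2)
cv2.imwrite('pics/c7.png',np.hstack([a[:424,:396],b]))"
```

```text
t: 10.75
tool_pos: [0.6242, -0.107, 0.0561]
orientation: [-1.584, -0.255, 0.238]
force: [-0.1, 0.2, 0.1]
opening: 0.0005
t 10.75 clamp xy z mm [-4.2 -4.4 56.1] F clamp [-0.1  0.2  0.1] open 0.0 yaw tool x 17.92 q [-0.24  0.34  1.57 -0.02  1.21 -0.54] tilt [ 0.015 -0.025 -1.   ]
t: 11.55
tool_pos: [0.4475, -0.157, 0.2412]
orientation: [-1.579, -0.255, 0.241]
force: [0.2, -0.5, 0.3]
opening: 0.0007
t: 12.35
tool_pos: [0.3462, 0.144, 0.236]
orientation: [-1.578, -0.247, 0.223]
force: [0.8, 0.3, 0.5]
opening: 0.0007
t 12.35 clamp xy z mm [-189.7  320.9  236. ] F clamp [0.8 0.  0.5] open 0.001 yaw tool x 17.13 q [ 0.28 -0.53  2.05 -0.02  1.61 -0.02] tilt [ 0.018 -0.017 -1.   ]
```

View pics/c7.png

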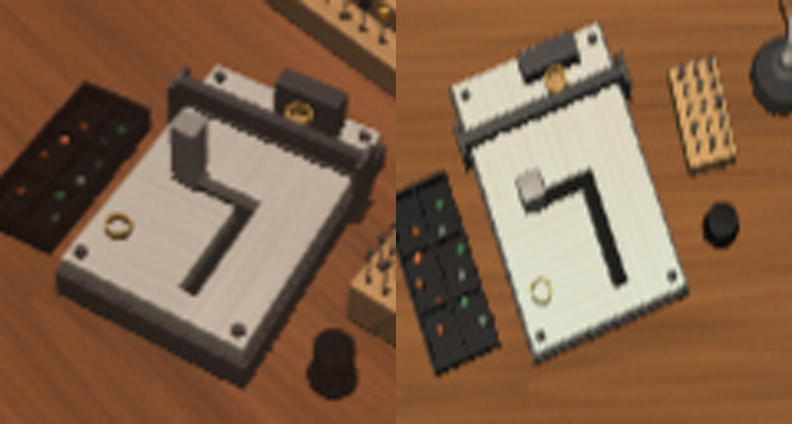

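The peg stands at the short leg's end (top view (530,185)), the crossbar is on the ring, and the loose ring, tray, block and loupe look unmoved. I'll check this numerically.

```bash
python3 - <<'E'
from h import *
d=load('t6');e=load('s6')
for D,u,v in((d,195+(530-396)/3.3,140+186/4),(e,205+189/3.3,130+123/4)): print(Mc().T@(pt(D,u,v,.076)[:2]-C))
a=load('top1')
# bystanders moved? compare images outside arm/clamp changes
for n,(r0,r1,c0,c1) in dict(tray=(180,236,190,226),bur=(150,186,276,302),loupe=(186,206,285,302),ring=(205,221,232,246)).items():
    A,B=[x['frame'][r0:r1,c0:c1].mean(2).astype(np.float32) for x in(a,d)]; print(n,cv2.phaseCorrelate(A,B))
E
```

```text
[-0.00276816  0.05935572]
[-0.00711578  0.05255829]
tray ((0.011502820295486771, 0.009954388915325296), 1.0007648406205354)
bur ((0.4620581062164746, -0.02691370813322891), 0.9779761244730695)
loupe ((-0.0066428585114461924, 0.16695788297695913), 0.9897346377372742)
ring ((0.49529800621973674, 0.012397305212219045), 1.002228935683767)
```

```bash
python3 - <<'E'
from h import *
a,d=load('top1')['frame'].astype(int),load('t6')['frame'].astype(int)
for n,(r0,r1,c0,c1) in dict(bur=(152,184,278,300),ring=(206,220,233,245)).items(): print(n,abs(a-d)[r0:r1,c0:c1].max())
print(robot.close_job())
E
```

```text
bur 7
ring 7
the job is handed in; nothing more can be done
None
```

The ring clamp is closed and locked, and the job is handed in at about 12.5 s of the 40 s. I pushed the peg with the closed fingers only. It went along the long leg to the stop, then from its -y side to the end of the short leg, and I moved the arm well clear.

- **Stops:** both pushes ended against a hard stop at about 20 N.
- **Peg position:** the last pictures put it at clamp (-3, 59) mm from the top camera and (-7, 53) mm from the side camera. The mean is (-5, 56) mm against the target of (-5, 57) mm. The two cameras disagree by 4–7 mm, as they did for the peg before any move. The fingers stopped at 38.2 mm against the 37.5 mm expected at the end.
- **Jaw:** the crossbar stands against the ring in the final pictures. At the jaw stop the fingers were about 5 mm further than calculated, which I put down to pose error.
- **Bystanders:** the loose ring, gem tray, bur block and loupe show no movement. An image-shift check gave about half a pixel for the bur block and the loose ring, but a direct pixel comparison showed no change. I did not check the third hand, file pot or mandrel numerically; I kept the moves away from them.

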